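# Pack the camera kit into its colour-coded case

### The arm

A 6-joint arm with a two-finger parallel gripper is mounted at the origin on the work surface. World frame = base frame: x ahead of the robot, y to its left, z up, the work surface at z = 0. Lengths are in m, angles in rad, forces in N, time in s.
With the tool pointing down it reaches from about 0.375 to 0.9 m from the base axis. Payload 3.1 kg.
Tool frame: the origin (TCP) lies between the finger pads; the fingertips stand 11 mm ahead of it and the grasp point (between the pads) lies 8 mm behind it; z points along the fingers, x is the direction in which the jaws open and shut, and the axes are right-handed (so a half turn about z gives the same grasp; the last joint's range is limited). The gripper opens to 87 mm and grips with 3 to 60 N. Pads are 19 mm wide; open, the fingers measure 117 mm over their backs; the gripper's body (75 mm by 190 mm) begins 51 mm behind the grasp point.
Start: joints at [1.077, 0.527, 1.433, -0, 1.181, -0.178], TCP at [0.193, 0.594, 0.234] pointing down, gripper open.
Joint ranges: [-3.08, 3.08], [-0.75, 2.2], [0.22, 2.44], [-1.43, 4.57], [0, 2.65], [-2.85, 2.85]. Speed limits (rad/s): [2.79, 2.79, 3.14, 3.14, 3.14, 3.14].

### API

Orientations are given as a unit quaternion [w, x, y, z].
In Python, from cell import robot gives the robot as it stands.
- The arm moves only by the tool move_arm, never from a script. Its argument "rows" is a list of rows, each a list of 2 entries, a list of its own where there are three numbers: the shift along the world's x, y, z in m, then the turn about the world's z in degrees. In form: [[[x, y, z], twist], ...]. A call has 1 to 12 rows; each row is the pose to reach, as a shift and turn from the pose measured when the call began; what a row does not reach only later rows make up. A row lasts 1/12 s, in which the tool goes at most 41.7 mm and 7.16 degrees, less where a joint would pass 70% of its speed; a pose out of reach is approached as far as the arm can. A call with a gripper value outside its range is refused whole. "jaw" is the finger opening in m, from 0 to 0.087, set as the call begins (left out, the last holds). The fingers move at their own pace and stop on an object; "newtons" is the grip in N (left out, the last holds). Time passes only in rows, so rows that repeat a pose let the fingers close. It gives the time, the measured TCP pose, the force and the opening at its end, in the units of the state.
- robot.state(): the state, without advancing time (a new reading comes with each control period).
- robot.snapshot(name): name is "side" or "top"; returns a dict with "img" (480x640x3 uint8, blue, green, red), "camera_matrix" (3x3 intrinsics, pixels), "rvec" (rotation vector, rad) and "tvec" (3), from world to camera coordinates, as OpenCV has them. Camera axes: x right, y down, z forward; pixel columns grow to the right and rows downward; lengths in m; the calibration is good to about 2 mm. A picture is of the moment at which its call begins. There is no depth.
- robot.close_job(): hands the job in, once; it reports no verdict.
The state is a dict: "t": time; "joint_positions": joint angles; "dq": joint speeds; "effort": joint torques, N m; "ee_pos": TCP position; "orientation": TCP orientation; "force": force on the tool from outside, world axes, zero at the start; "moment": the same for the moment, N m; "gripper_width": opening from 0.0 (shut) to 1.0 (fully open).
Only numpy, scipy, OpenCV 4.12 (cv2) and the standard library are available. Lean on these libraries where they do the work, as an engineer would, in place of code of your own. Each camera call takes 0.05 s, during which the arm holds its last target.

### The job

Pack our camera kit for the field visit: put the camera, the yellow-ringed zoom lens, the green-ringed lens and the blue-banded battery into the case, each in the middle of the pocket of its own colour (the camera has a red band), lying flat or standing upright on the pocket floor just as it is now. Set them down gently, do not drop them. The zoom lens and the battery marked white belong to someone else: leave them where they are.

Things in the scene. Friction and masses are not known exactly. Their poses are not given: they have to be found in the camera images.
- camera: Compact camera lying on its back, lens up: black body 90 (along its x) by 58 (y) by 30 mm tall with a red band over one end; the lens barrel, 46 mm across, stands up from the middle of the body from 30 to 60 mm above the underside and is a good grip. Origin: centre of the underside; z up. Starts upright on a flat cork pad 4 mm thick (its top at z = 0.004), at least 15 mm from its neighbours.
- zoom_yellow: Camera lens standing upright on its mount, a black cylinder 58 mm across and 80 mm tall, with a yellow ring round its upper rim (seen from above as a yellow annulus round the dark glass). Origin: centre of the underside; z up. Starts upright on a flat cork pad 4 mm thick (its top at z = 0.004), at least 15 mm from its neighbours.
- prime_green: Camera lens standing upright on its mount, a black cylinder 54 mm across and 46 mm tall, with a green ring round its upper rim (seen from above as a green annulus round the dark glass). Origin: centre of the underside; z up. Starts upright on a flat cork pad 4 mm thick (its top at z = 0.004), at least 15 mm from its neighbours.
- battery_blue: Camera battery pack, a dark grey block 56 (along its x) by 38 (y) by 24 mm tall (z) with a blue band over it, lying flat. Origin: centre of the underside. Starts upright on a flat cork pad 4 mm thick (its top at z = 0.004), at least 15 mm from its neighbours.
- zoom_white: Camera lens standing upright on its mount, a black cylinder 58 mm across and 80 mm tall, with a white ring round its upper rim (seen from above as a white annulus round the dark glass). Origin: centre of the underside; z up. Same model as the yellow-ringed lens. Starts upright on a flat cork pad 4 mm thick (its top at z = 0.004), at least 15 mm from its neighbours. Belongs to someone else: leave it in its place.
- battery_white: Camera battery pack, a dark grey block 56 (along its x) by 38 (y) by 24 mm tall (z) with a white band over it, lying flat. Origin: centre of the underside. Same model as the blue-banded one. Starts upright on a flat cork pad 4 mm thick (its top at z = 0.004), at least 15 mm from its neighbours. Belongs to someone else: leave it in its place.
- pocket_red: Open red square pocket, one of four of different colours in a two-by-two block (centres 116 mm apart) in an opened, fixed, dark camera case; it cannot move. Outside 112 x 112 mm and 18 mm tall, walls 4 mm, inside 104 x 104 mm, floor 4 mm thick; the case round the block has a rim 30 mm above the table. Origin: centre of the underside, 4 mm above the table; its inner floor is 4 mm above the origin; x and y along its sides, z up.
- pocket_yellow: Open yellow square pocket, one of four of different colours in a two-by-two block (centres 116 mm apart) in an opened, fixed, dark camera case; it cannot move. Outside 112 x 112 mm and 18 mm tall, walls 4 mm, inside 104 x 104 mm, floor 4 mm thick; the case round the block has a rim 30 mm above the table. Origin: centre of the underside, 4 mm above the table; its inner floor is 4 mm above the origin; x and y along its sides, z up.
- pocket_green: Open green square pocket, one of four of different colours in a two-by-two block (centres 116 mm apart) in an opened, fixed, dark camera case; it cannot move. Outside 112 x 112 mm and 18 mm tall, walls 4 mm, inside 104 x 104 mm, floor 4 mm thick; the case round the block has a rim 30 mm above the table. Origin: centre of the underside, 4 mm above the table; its inner floor is 4 mm above the origin; x and y along its sides, z up.
- pocket_blue: Open blue square pocket, one of four of different colours in a two-by-two block (centres 116 mm apart) in an opened, fixed, dark camera case; it cannot move. Outside 112 x 112 mm and 18 mm tall, walls 4 mm, inside 104 x 104 mm, floor 4 mm thick; the case round the block has a rim 30 mm above the table. Origin: centre of the underside, 4 mm above the table; its inner floor is 4 mm above the origin; x and y along its sides, z up.
Things that resemble listed ones, but are neither listed nor needed, are in the scene too. What is meant by the pocket_red is not pink, and is the larger of those in its own colour.

How it is judged:
At the end, for the whole second after the job is handed in: Each of the four kit items within 15 mm of the centre of the pocket of its own colour (camera: red), underside within 4 mm of the pocket floor, tilted less than 0.1 rad and still; the white-marked lens and battery upright, still and within 20 mm of their starting places (horizontal distance between camera and pocket_red below 0.015 m and z of camera in the frame of pocket_red between 0 and 0.008 m and angle between each of camera, zoom_yellow, prime_green, battery_blue, zoom_white, battery_white's own z axis and vertical below 0.1 rad and linear speed of each of camera, zoom_yellow, prime_green, battery_blue, zoom_white, battery_white below 0.02 m/s and horizontal distance between zoom_yellow and pocket_yellow below 0.015 m and z of zoom_yellow in the frame of pocket_yellow between 0 and 0.008 m and horizontal distance between prime_green and pocket_green below 0.015 m and z of prime_green in the frame of pocket_green between 0 and 0.008 m and horizontal distance between battery_blue and pocket_blue below 0.015 m and z of battery_blue in the frame of pocket_blue between 0 and 0.008 m and distance of each of zoom_white, battery_white from where it was at the start of the episode below 0.02 m); the robot touches nothing.
It fails at once if the zoom lens or the battery marked white was pushed or lifted more than 20 mm from its place (distance of any of zoom_white, battery_white from where it was at the start of the episode above 0.02 m).
It fails at once if a kit item was dropped or thrown: faster than 0.7 m/s while the fingers do not hold it (a fall of 25 mm) ((linear speed of camera above 0.7 m/s and contact force between the fingers and camera below 0.05 N) or (linear speed of zoom_yellow above 0.7 m/s and contact force between the fingers and zoom_yellow below 0.05 N) or (linear speed of prime_green above 0.7 m/s and contact force between the fingers and prime_green below 0.05 N) or (linear speed of battery_blue above 0.7 m/s and contact force between the fingers and battery_blue below 0.05 N)).
It also fails if it takes over 99 s, if anything falls off the work surface, if the arm or the gripper's body presses on something with over 40 N, if the wrist force passes 120 N, or if a joint passes its speed limit or range.

## Working session

There is one attempt and no reset: what is moved stays moved. The work goes in short steps, Python scripts to look and compute and a tool call to move; the robot and the scene stay as the last step left them, time stands still between calls to the robot, and variables do not carry over. Pictures are saved under pics/ and viewed, and the job is handed in when it is done.

Besides the shell and the picture viewer there is one more tool, called after "Request:" as name([rows], argument=value, ...), one row to a line, values as JSON. move_arm: Moves the arm, as the interface text tells. Its arguments: {"type":"object","properties":{"rows":{"type":"array"},"jaw":{"type":"number"},"newtons":{"type":"number"}},"required":["rows"]}

```bash
mkdir -p pics
python3 - <<'E'
from cell import robot
import cv2,pickle
s=robot.state();print(s)
for n in("top","side"):
    d=robot.snapshot(n);cv2.imwrite(f"pics/{n}0.png",d["img"]);pickle.dump(d,open(f"{n}0.pkl","wb"))
    print(n,d["camera_matrix"],d["rvec"],d["tvec"])
E
```

```text
{'t': 0.0, 'joint_positions': array([ 1.07748627e+00,  5.28465708e-01,  1.43389417e+00,  1.27839391e-05,
        1.18139359e+00, -1.78514221e-01]), 'dq': array([-0.0002164 , -0.00083438,  0.00024787,  0.00056013, -0.00058738,
       -0.00060051]), 'effort': array([ 8.88087252e-04, -4.40054655e+01, -1.76585716e+01,  6.32681837e-02,
        5.83232555e-02, -1.46199463e-04]), 'ee_pos': array([0.19315204, 0.59366421, 0.23257448]), 'orientation': array([ 4.64117221e-04,  8.09204993e-01,  5.87525414e-01, -9.75661499e-04]), 'force': array([-1.00163516,  0.93537549,  0.05536689]), 'moment': array([-0.03562991,  0.00772437, -0.00375138]), 'gripper_width': 0.9989897126262688}
top [[553.76634288   0.         311.54356832]
 [  0.         553.76634288 243.51643275]
 [  0.           0.           1.        ]] [ 2.1884892  -2.18696975  0.07056856] [0.04619736 0.45727424 1.09768329]
side [[548.28448671   0.         320.54425675]
 [  0.         548.28448671 239.88234789]
 [  0.           0.           1.        ]] [ 2.25739848 -0.40099361  0.15655079] [-0.39248692  0.1486534   1.1174342 ]
```

View pics/top0.png

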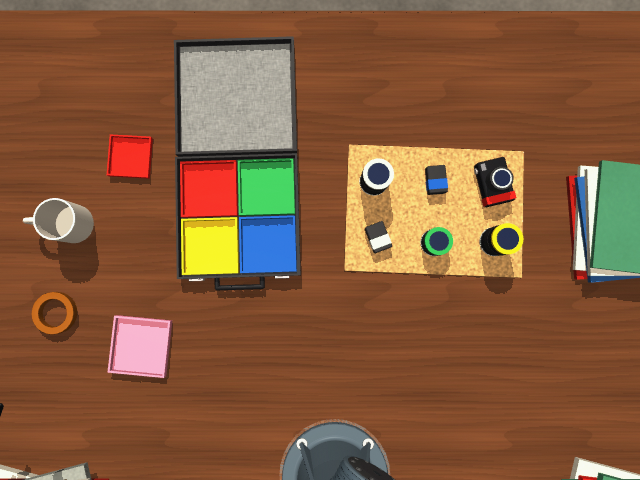

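View pics/side0.png

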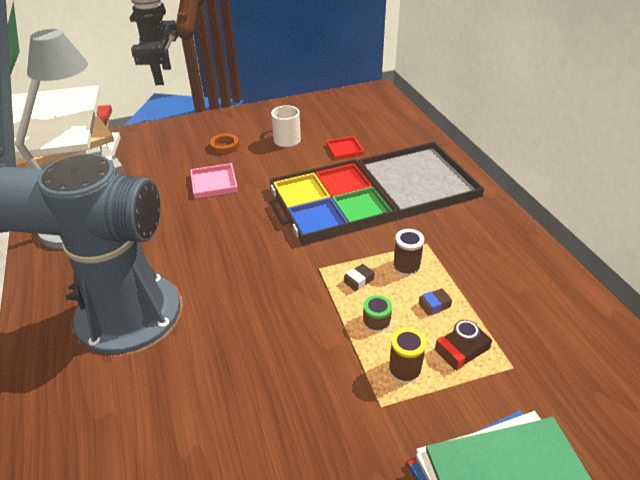

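Top view: the case pockets are red (209,188), green (267,187), yellow (210,246), blue (269,245). On the cork, the yellow zoom is at (507,239), the green prime (438,241), the blue battery (437,180), the camera (495,182), the white zoom (377,175) and the white battery (378,237). Up in the image is +x and left is +y.

```bash
cat > h.py <<'E'
import cv2,pickle,numpy as np
def ray(d,uv,z):
    K,R,t=d["camera_matrix"],cv2.Rodrigues(np.array(d["rvec"]))[0],np.array(d["tvec"]).ravel()
    c=-R.T@t; v=R.T@np.linalg.inv(K)@np.array([uv[0],uv[1],1.]); return (c+v*(z-c[2])/v[2])
def mask(d,lo,hi,roi):
    h=cv2.cvtColor(d["img"],cv2.COLOR_BGR2HSV); m=cv2.inRange(h,np.array(lo),np.array(hi))
    o=np.zeros_like(m);x0,y0,x1,y1=roi;o[y0:y1,x0:x1]=m[y0:y1,x0:x1];return o
def big(m): return max(cv2.findContours(m,cv2.RETR_EXTERNAL,cv2.CHAIN_APPROX_NONE)[0],key=cv2.contourArea)
Y=([22,120,90],[33,255,255]);G=([45,100,70],[80,255,255]);B=([100,120,70],[125,255,255]);R=([0,180,90],[6,255,255])
E
python3 - <<'E'
from h import *
t=pickle.load(open("top0.pkl","rb"));s=pickle.load(open("side0.pkl","rb"))
def P(a,b):print(a,np.round(b,4))
K=(345,145,525,277)
for d,n,Kr,C in((t,"top",(345,145,525,277),(176,155,302,280)),(s,"side",(320,225,512,405),(270,150,400,240))):
    for nm,c,z,D in(("yel",Y,.084,58),("grn",G,.050,54)):
        e=cv2.fitEllipse(cv2.convexHull(big(mask(d,*c,Kr))));P(n+" "+nm+str(np.round(e[0])),ray(d,e[0],z)); P(" ax",e[1])
    for nm,c in(("R",R),("Y",Y),("G",G),("B",B)):
        q=big(mask(d,*c,C)); r=cv2.minAreaRect(q)
        if n=="top":
            w=np.array([ray(d,p,.022)[:2] for p in cv2.boxPoints(r)]);P(nm+" pocket",w.mean(0));P("  box",w.ravel())
        else:P(nm+" pocket side floor",ray(d,r[0],.015))
    for nm,c,z in(("batt",B,.028),("camband",R,.034)):
        q=big(mask(d,*c,Kr)); r=cv2.minAreaRect(q)
        w=np.array([ray(d,p,z)[:2] for p in cv2.boxPoints(r)])
        P(n+nm,w.mean(0));P(" px",cv2.boxPoints(r).ravel());P("  box",w.ravel())
    # gray ring camera / white
    for nm,z,roi in(("zw",.084,(355,150,400,200) if n=="top" else (390,226,428,250)),("camlens",.064,(485,160,520,192)if n=="top" else (450,316,485,342))):
        q=big(mask(d,[0,0,120],[180,60,255],roi));e=cv2.fitEllipse(cv2.convexHull(q));P(n+nm+str(np.round(e[0])),ray(d,e[0],z)); P(" ax",e[1])
im=t["img"][145:280,345:525];cv2.imwrite("pics/c.png",cv2.resize(im,None,fx=4.4,fy=4.4,interpolation=cv2.INTER_CUBIC))
E
```

```text
top yel[507. 238.] [ 0.463  -0.3222  0.084 ]
 ax [31.3992 34.3923]
top grn[438. 241.] [ 0.4606 -0.2002  0.05  ]
 ax [27.8137 28.4781]
R pocket [0.5681 0.2543]
  box [0.6236 0.3142 0.6269 0.1991 0.5126 0.1949 0.5094 0.3091]
Y pocket [0.4529 0.2502]
  box [0.5098 0.3081 0.5099 0.1939 0.3959 0.1928 0.3958 0.3062]
G pocket [0.572  0.1387]
  box [0.6271 0.1978 0.6306 0.0838 0.5169 0.08   0.5133 0.1933]
B pocket [0.4563 0.1351]
  box [0.5111 0.1938 0.5145 0.0803 0.4015 0.0768 0.3982 0.1896]
topbatt [ 0.4667 -0.3437]
 px [498. 229. 518. 229. 518. 248. 498. 248.]
  box [ 0.4856 -0.3242  0.4856 -0.364   0.4477 -0.3631  0.4477 -0.3234]
topcamband [ 0.5469 -0.3243]
 px [480.9833 198.0784 513.6401 189.6118 515.7544 197.7673 483.0976 206.2339]
  box [ 0.5466 -0.2898  0.5636 -0.355   0.5473 -0.3588  0.5303 -0.2936]
topzw[378. 174.] [ 0.586  -0.0797  0.084 ]
 ax [30.6424 30.8238]
topcamlens[502. 178.] [ 0.5818 -0.3212  0.064 ]
 ax [19.7376 19.8107]
side yel[408. 341.] [ 0.4644 -0.3219  0.084 ]
 ax [28.1992 35.77  ]
side grn[377. 306.] [ 0.4617 -0.2021  0.05  ]
 ax [21.8499 28.2877]
R pocket side floor [0.5752 0.2656 0.015 ]
Y pocket side floor [0.4584 0.2624 0.015 ]
G pocket side floor [0.5786 0.1484 0.015 ]
B pocket side floor [0.4614 0.1445 0.015 ]
sidebatt [ 0.5788 -0.2057]
 px [422.7804 294.9756 429.3658 289.7073 440.4878 303.6098 433.9024 308.8781]
  box [ 0.5679 -0.1893  0.5871 -0.181   0.5896 -0.2223  0.5708 -0.23  ]
sidecamband [ 0.5502 -0.3342]
 px [436.5416 339.3004 448.0982 331.7288 467.9992 362.104  456.4426 369.6755]
  box [ 0.5363 -0.3023  0.565  -0.294   0.5635 -0.3667  0.5363 -0.3737]
sidezw[409. 239.] [ 0.5864 -0.0819  0.084 ]
 ax [21.0864 28.613 ]
sidecamlens[467. 329.] [ 0.5835 -0.3203  0.064 ]
 ax [17.0328 23.2369]
```

View pics/c.png

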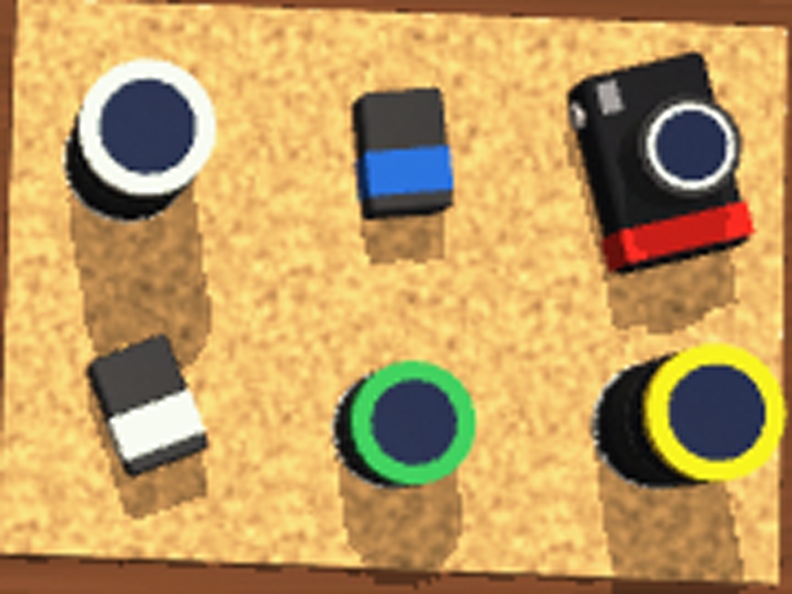

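Run:
```python
from h import *
t=pickle.load(open("top0.pkl","rb"));s=pickle.load(open("side0.pkl","rb"))
def P(a,b):print(a,np.round(b,4))
# battery: band only
q=big(mask(t,*B,(420,160,455,200)));P("band px",cv2.boxPoints(cv2.minAreaRect(q)).ravel())
# whole battery vs saturated cork
h=cv2.cvtColor(t["img"],cv2.COLOR_BGR2HSV);
for roi,n,z,v in(((420,160,455,200),"batt",.028,95),((480,155,513,190),"cam",.034,60)):
    m=mask(t,[0,0,0],[180,110,v],roi)|mask(t,*B,roi)
    if n=="batt":
        r=cv2.minAreaRect(big(m));b=cv2.boxPoints(r);P(n+" px",b.ravel());w=np.array([ray(t,p,z)[:2] for p in b]);P("w",w.ravel());P("c",w.mean(0));P("sides",[np.linalg.norm(w[i]-w[(i+1)%4]) for i in range(4)])
# top-face corners read off the crop
c=np.array([[355,95],[440,88],[451,200],[368,208]])/4.4+[345,145]
w=np.array([ray(t,p,.028)[:2] for p in c]);P("manual",w.ravel());P("c",w.mean(0));P("sides",[np.linalg.norm(w[i]-w[(i+1)%4]) for i in range(4)])
P("axis deg",np.degrees(np.arctan2(*((w[0]+w[1]-w[2]-w[3])[::-1]))))
x,y=425,275;cv2.imwrite("pics/d.png",cv2.resize(t["img"][155:205,415:460],None,fx=11,fy=11,interpolation=cv2.INTER_CUBIC))
cv2.imwrite("pics/e.png",cv2.resize(s["img"][0:100,100:230],None,fx=6,fy=6,interpolation=cv2.INTER_CUBIC))
```

```text
band px [425.7656 179.1862 446.538  177.4552 447.3862 187.6345 426.6138 189.3655]
batt px [424.123  166.3525 445.3115 164.4262 447.8688 192.5574 426.6804 194.4836]
w [ 0.6115 -0.179   0.6154 -0.2215  0.5586 -0.2257  0.5547 -0.1833]
c [ 0.585  -0.2024]
sides [0.0427 0.057  0.0425 0.057 ]
manual [ 0.611  -0.1821  0.6142 -0.2208  0.5628 -0.225   0.5591 -0.1873]
c [ 0.5868 -0.2038]
sides [0.0389 0.0516 0.0379 0.0521]
axis deg 5.2318
```

View pics/d.png

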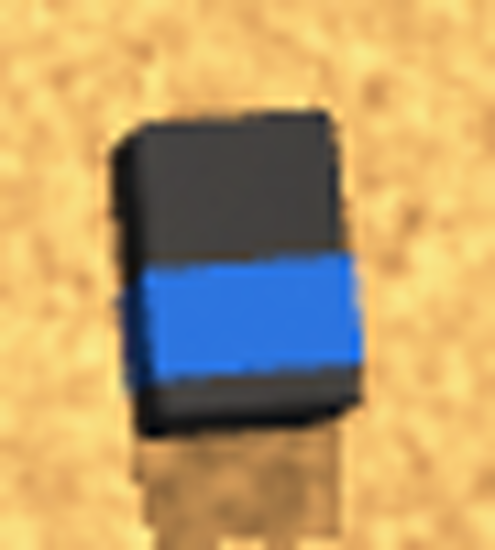

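View pics/e.png

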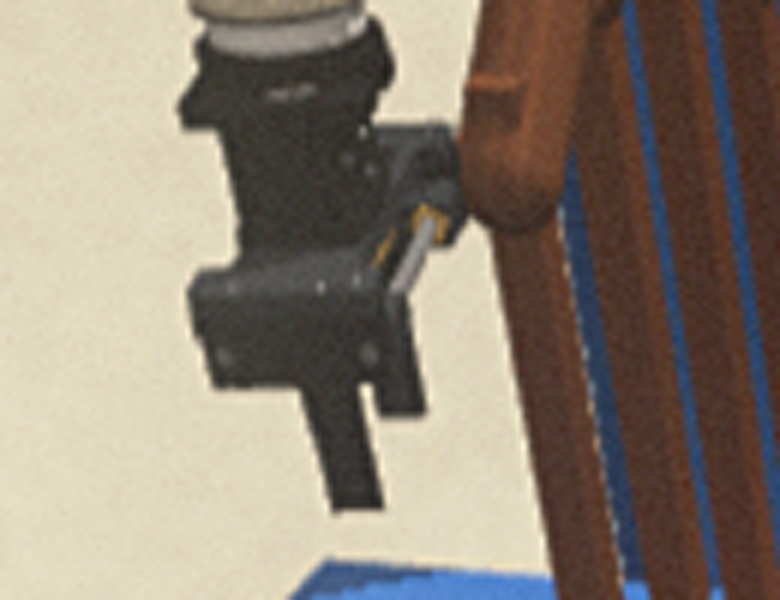

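Request:
move_arm([
  [[0.195,-0.457,0.0],0],
  [[0.195,-0.457,0.0],0],
  [[0.195,-0.457,0.0],0],
  [[0.195,-0.457,0.0],0],
  [[0.195,-0.457,0.0],0],
  [[0.195,-0.457,0.0],0],
  [[0.195,-0.457,0.0],0],
  [[0.195,-0.457,0.0],0],
  [[0.195,-0.457,0.0],0],
  [[0.195,-0.457,0.0],0],
  [[0.195,-0.457,0.0],0],
  [[0.195,-0.457,0.0],0],
], jaw=0.087, newtons=25)

```text
t: 1.1
ee_pos: [0.3884, 0.1346, 0.2326]
orientation: [0.0, 0.809, 0.587, -0.001]
force: [1.3, 0.8, -0.0]
gripper_width: 0.999
```

Request:
move_arm([
  [[0.194,-0.455,0.0],0],
  [[0.194,-0.455,0.0],0],
  [[0.194,-0.455,0.0],0],
  [[0.194,-0.455,0.0],0],
  [[0.194,-0.455,0.0],0],
  [[0.194,-0.455,0.0],0],
  [[0.194,-0.455,0.0],0],
  [[0.194,-0.455,0.0],0],
  [[0.194,-0.455,0.0],0],
  [[0.194,-0.455,0.0],0],
  [[0.194,-0.455,0.0],0],
  [[0.194,-0.455,0.0],0],
])

```text
t: 2.1
ee_pos: [0.5827, -0.3227, 0.232]
orientation: [0.0, 0.81, 0.587, -0.001]
force: [1.6, 0.6, 0.1]
gripper_width: 1.007
```

Request:
move_arm([
  [[0,0,-0.04],0],
  [[0,0,-0.08],0],
  [[0,0,-0.11],0],
  [[0,0,-0.13],0],
  [[0,0,-0.13],0],
  [[0,0,-0.13],0],
])

```text
t: 2.6
ee_pos: [0.5819, -0.3221, 0.1005]
orientation: [-0.002, 0.81, 0.587, -0.002]
force: [0.4, -0.2, 0.4]
gripper_width: 1.003
```

Request:
move_arm([
  [[0,0.001,-0.025],0],
  [[0,0.001,-0.045],0],
  [[0,0.001,-0.051],0],
  [[0,0.001,-0.051],0],
  [[0,0.001,-0.051],0],
])

```text
t: 3.02
ee_pos: [0.5829, -0.3218, 0.0512]
orientation: [-0.0, 0.809, 0.587, -0.001]
force: [0.6, -0.4, 0.8]
gripper_width: 1.002
```

Request:
move_arm([
  [[0,0,0],0],
  [[0,0,0],0],
  [[0,0,0],0],
  [[0,0,0],0],
  [[0,0,0],0],
  [[0,0,0],0],
  [[0,0,0],0],
  [[0,0,0],0],
], jaw=0.03, newtons=25)

```text
t: 3.68
ee_pos: [0.5829, -0.3217, 0.0512]
orientation: [-0.0, 0.81, 0.587, -0.001]
force: [-0.0, 0.1, 1.9]
gripper_width: 0.522
```

Request:
move_arm([
  [[0,0,0.01],0],
  [[0,0,0.03],0],
  [[0,0,0.06],0],
  [[0,0,0.1],0],
  [[0,0,0.14],0],
  [[0,0,0.17],0],
  [[0,0,0.17],0],
  [[0,0,0.17],0],
])

```text
t: 4.35
ee_pos: [0.5835, -0.3222, 0.2235]
orientation: [0.002, 0.809, 0.587, -0.001]
force: [-0.2, 0.0, -4.0]
gripper_width: 0.525
```

Run:
```python
from cell import robot
import cv2
cv2.imwrite("pics/s1.png",robot.snapshot("side")["img"]);print(robot.state()["force"],robot.state()["gripper_width"])
```

```text
[-0.37662379  0.5440656  -3.99338397] 0.5204357604288167
```

View pics/s1.png

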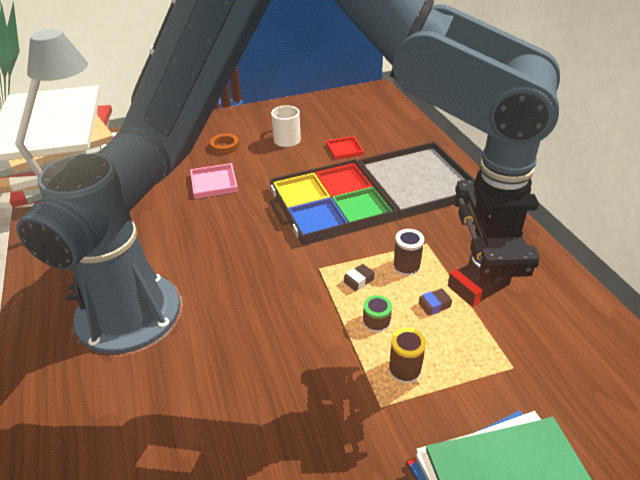

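The camera is held: opening 45 mm, 4 N of weight, hanging level, red band at (466,286). Next, the red pocket.

Request:
move_arm([
  [[0,0.02,0],-1],
  [[0,0.05,0],-3],
  [[-0.002,0.09,0],-5],
  [[-0.003,0.13,0],-7],
  [[-0.005,0.17,0],-9],
  [[-0.006,0.21,0],-11],
  [[-0.008,0.25,0],-12.5],
  [[-0.008,0.29,0],-12.5],
  [[-0.01,0.33,0],-12.5],
  [[-0.01,0.37,0],-12.5],
  [[-0.012,0.41,0],-12.5],
  [[-0.012,0.45,0],-12.5],
])

```text
t: 5.4
ee_pos: [0.5671, 0.1307, 0.2176]
orientation: [-0.003, 0.869, 0.495, -0.005]
force: [0.3, -0.2, -4.3]
gripper_width: 0.523
```

Request:
move_arm([
  [[0,0.04,0],0],
  [[-0.001,0.07,0],0],
  [[-0.002,0.1,0],0],
  [[-0.003,0.12,0],0],
  [[-0.003,0.126,0],0],
  [[-0.003,0.126,0],0],
  [[-0.003,0.126,0],0],
  [[-0.003,0.126,0],0],
])

```text
t: 6.07
ee_pos: [0.5635, 0.2552, 0.2163]
orientation: [-0.003, 0.869, 0.495, -0.006]
force: [0.1, -1.1, -3.1]
gripper_width: 0.526
```

Request:
move_arm([
  [[0.005,0,-0.02],0],
  [[0.005,0,-0.05],0],
  [[0.005,0,-0.085],0],
  [[0.005,0,-0.115],0],
  [[0.005,0,-0.135],0],
  [[0.005,0,-0.14],0],
  [[0.005,0,-0.14],0],
  [[0.005,0,-0.14],0],
])

```text
t: 6.73
ee_pos: [0.5696, 0.2544, 0.0771]
orientation: [-0.003, 0.869, 0.494, -0.006]
force: [0.8, 0.7, -3.2]
gripper_width: 0.523
```

Run:
```python
from cell import robot
import cv2
for n in("top","side"):
    im=robot.snapshot(n)["img"]; im=im[140:300,160:340] if n=="top" else im[100:260,230:430]
    cv2.imwrite(f"pics/{n}2.png",cv2.resize(im,None,fx=3.5,fy=3.5))
s=robot.state();print(s["force"],s["ee_pos"],s["orientation"])
```

```text
[-0.00810811  0.49772847 -3.3943615 ] [0.57024335 0.25505841 0.07828213] [-0.00242136  0.86907104  0.49466314 -0.00424792]
```

View pics/side2.png

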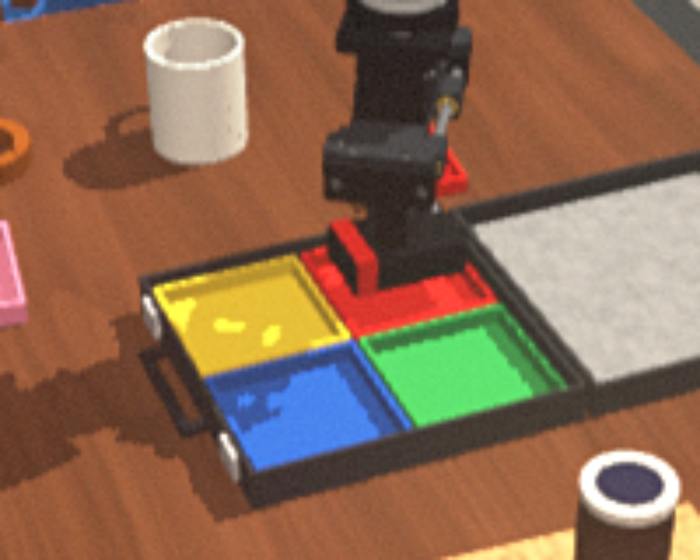

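View pics/top2.png

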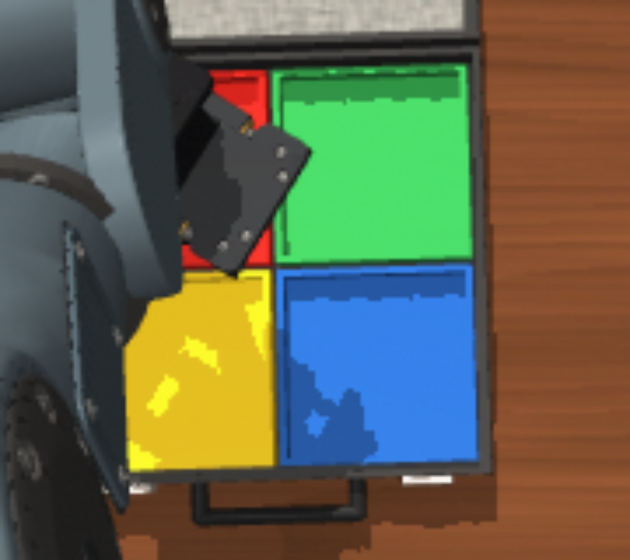

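The camera is aligned over the red pocket; the side crop shows its band end at (355,255), parallel to the pocket walls. I'll lower it gently.

Request:
move_arm([
  [[-0.001,0,-0.006],0],
  [[-0.001,0,-0.012],0],
  [[-0.001,0,-0.016],0],
  [[-0.001,0,-0.019],0],
  [[-0.001,0,-0.02],0],
  [[-0.001,0,-0.02],0],
])

```text
t: 7.33
ee_pos: [0.5688, 0.2551, 0.0577]
orientation: [-0.003, 0.869, 0.495, -0.005]
force: [0.3, 0.1, -3.7]
gripper_width: 0.521
```

Request:
move_arm([
  [[0,0,-0.001],0],
  [[0,0,-0.001],0],
  [[0,0,-0.001],0],
])

```text
t: 7.58
ee_pos: [0.5689, 0.2551, 0.0567]
orientation: [-0.003, 0.869, 0.495, -0.005]
force: [0.2, 0.7, -3.0]
gripper_width: 0.528
```

Request:
move_arm([
  [[0,0,-0.001],0],
  [[0,0,-0.002],0],
  [[0,0,-0.002],0],
  [[0,0,-0.002],0],
])

```text
t: 7.92
ee_pos: [0.569, 0.2552, 0.0553]
orientation: [-0.003, 0.869, 0.495, -0.004]
force: [-1.6, 1.3, 1.9]
gripper_width: 0.521
```

Contact is felt (force -3 to +1.9 N), so I release and rise.

Request:
move_arm([
  [[0,0,0],0],
  [[0,0,0],0],
  [[0,0,0],0],
  [[0,0,0],0],
  [[0,0,0],0],
], jaw=0.087)

```text
t: 8.33
ee_pos: [0.5692, 0.2552, 0.0553]
orientation: [-0.002, 0.869, 0.495, -0.004]
force: [0.4, 0.7, 0.3]
gripper_width: 0.818
```

Request:
move_arm([
  [[0,0,0.01],0],
  [[0,0,0.03],0],
  [[0,0,0.07],0],
  [[0,0,0.11],0],
  [[0,0,0.14],0],
  [[0,-0.04,0.14],0],
  [[-0.01,-0.08,0.14],0],
  [[-0.02,-0.12,0.14],0],
  [[-0.03,-0.16,0.14],0],
  [[-0.04,-0.2,0.14],0],
  [[-0.05,-0.24,0.14],0],
  [[-0.06,-0.28,0.14],0],
])

```text
t: 9.33
ee_pos: [0.5086, -0.0265, 0.1963]
orientation: [-0.002, 0.869, 0.495, -0.004]
force: [0.7, 0.2, -0.2]
gripper_width: 0.999
```

Request:
move_arm([
  [[-0.01,-0.04,0],0],
  [[-0.02,-0.08,0],0],
  [[-0.03,-0.12,0],0],
  [[-0.04,-0.15,0],0],
  [[-0.0475,-0.1745,0],0],
  [[-0.0475,-0.1745,0],0],
  [[-0.0475,-0.1745,-0.03],0],
  [[-0.0475,-0.1745,-0.07],0],
  [[-0.0475,-0.1745,-0.1],0],
  [[-0.0475,-0.1745,-0.11],0],
  [[-0.0475,-0.1745,-0.11],0],
  [[-0.0475,-0.1745,-0.11],0],
])

```text
t: 10.33
ee_pos: [0.4615, -0.2007, 0.0868]
orientation: [-0.002, 0.869, 0.495, -0.004]
force: [-0.2, -0.0, 1.0]
gripper_width: 1.005
```

Run:
```python
from cell import robot
import cv2
im=robot.snapshot("side")["img"];cv2.imwrite("pics/s3.png",im)
s=robot.state();print(s["force"],s["ee_pos"],s["orientation"])
```

```text
[0.18860495 0.94085756 1.21615705] [ 0.46213037 -0.20122727  0.08752727] [-0.00091411  0.86876332  0.49521539 -0.00334393]
```

View pics/s3.png

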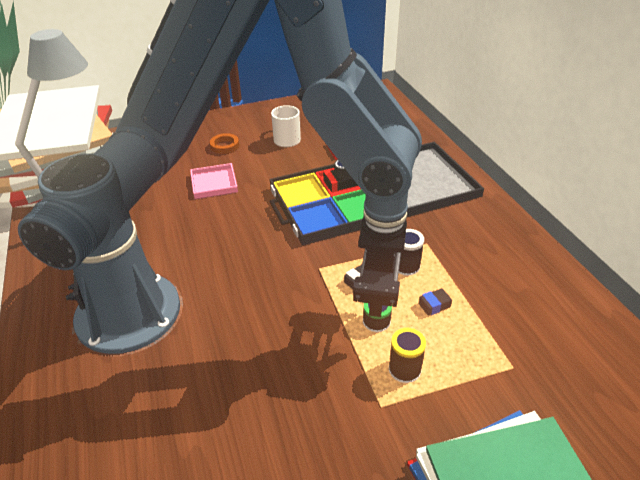

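The camera is in the red pocket (340,178), and the gripper straddles the green lens at (377,312).

Request:
move_arm([
  [[0,0,-0.02],0],
  [[0,0,-0.04],0],
  [[0,0,-0.052],0],
  [[0,0,-0.054],0],
  [[0,0,-0.054],0],
])

```text
t: 10.8
ee_pos: [0.463, -0.2016, 0.0346]
orientation: [-0.0, 0.869, 0.495, -0.003]
force: [1.2, 0.2, 0.1]
gripper_width: 1.002
```

Request:
move_arm([
  [[0,0,0],0],
  [[0,0,0],0],
  [[0,0,0],0],
  [[0,0,0],0],
  [[0,0,0],0],
  [[0,0,0],0],
  [[0,0,0],0],
], jaw=0.035, newtons=25)

```text
t: 11.38
ee_pos: [0.463, -0.2016, 0.0348]
orientation: [0.0, 0.869, 0.495, -0.003]
force: [-0.3, 0.0, 3.0]
gripper_width: 0.613
```

Request:
move_arm([
  [[0,0,0.01],0],
  [[0,0,0.03],0],
  [[0,0,0.06],0],
  [[0,0,0.1],0],
  [[0,0,0.14],0],
  [[0.005,0.02,0.165],0],
  [[0.017,0.055,0.165],0],
  [[0.03,0.095,0.165],0],
  [[0.043,0.133,0.165],0],
  [[0.055,0.172,0.165],0],
  [[0.067,0.21,0.165],0],
  [[0.08,0.25,0.165],0],
])

```text
t: 12.38
ee_pos: [0.5424, 0.0499, 0.2002]
orientation: [-0.0, 0.869, 0.495, -0.003]
force: [0.7, -0.1, -2.7]
gripper_width: 0.613
```

Request:
move_arm([
  [[0.01,0.035,0],0],
  [[0.022,0.065,0],0],
  [[0.028,0.085,0],0],
  [[0.029,0.09,0],0],
  [[0.029,0.09,0],0],
  [[0.029,0.09,-0.02],0],
  [[0.029,0.09,-0.05],0],
  [[0.029,0.09,-0.085],0],
  [[0.029,0.09,-0.115],0],
  [[0.029,0.09,-0.125],0],
  [[0.029,0.09,-0.125],0],
  [[0.029,0.09,-0.125],0],
])

```text
t: 13.38
ee_pos: [0.5715, 0.1389, 0.0756]
orientation: [-0.0, 0.869, 0.495, -0.004]
force: [-0.1, -0.2, -2.3]
gripper_width: 0.611
```

Request:
move_arm([
  [[0.001,0,-0.012],0],
  [[0.001,0,-0.022],0],
  [[0.001,0,-0.029],0],
  [[0.001,0,-0.033],0],
  [[0.001,0,-0.035],0],
  [[0.001,0,-0.036],0],
  [[0.001,0,-0.036],0],
])

```text
t: 13.97
ee_pos: [0.5725, 0.139, 0.0395]
orientation: [-0.0, 0.869, 0.495, -0.004]
force: [1.2, -0.0, -1.3]
gripper_width: 0.614
```

Request:
move_arm([
  [[0,0,-0.001],0],
  [[0,0,-0.001],0],
  [[0,0,-0.001],0],
])

```text
t: 14.22
ee_pos: [0.5728, 0.1391, 0.0389]
orientation: [0.0, 0.869, 0.495, -0.003]
force: [-0.9, 0.4, 0.4]
gripper_width: 0.614
```

Contact is felt. I release to a narrow opening, since the fingers are inside the pocket, and then rise.

Request:
move_arm([
  [[0,0,0],0],
  [[0,0,0],0],
  [[0,0,0],0],
  [[0,0,0],0],
], jaw=0.066)

```text
t: 14.55
ee_pos: [0.5729, 0.1391, 0.039]
orientation: [0.0, 0.869, 0.495, -0.003]
force: [-0.2, -0.2, 0.1]
gripper_width: 0.745
```

Request:
move_arm([
  [[0,0,0.01],0],
  [[0,0,0.03],0],
  [[0,0,0.07],0],
  [[0,0,0.11],0],
  [[0,0,0.15],0],
  [[0,-0.04,0.16],-7],
  [[0,-0.08,0.16],-14],
  [[0,-0.12,0.16],-21],
  [[0,-0.16,0.16],-28],
  [[0,-0.2,0.16],-35],
  [[0,-0.24,0.16],-42],
  [[0,-0.28,0.16],-49],
])

```text
t: 15.55
ee_pos: [0.5725, -0.1427, 0.2]
orientation: [-0.001, 0.996, 0.087, -0.002]
force: [0.8, -0.6, -0.1]
gripper_width: 0.76
```

Request:
move_arm([
  [[0.013,-0.04,0],-5],
  [[0.0135,-0.06,0],-5],
  [[0.0135,-0.062,0],-5],
  [[0.0135,-0.062,-0.04],-5],
  [[0.0135,-0.062,-0.08],-5],
  [[0.0135,-0.062,-0.11],-5],
  [[0.0135,-0.062,-0.12],-5],
  [[0.0135,-0.062,-0.12],-5],
  [[0.0135,-0.062,-0.12],-5],
], jaw=0.087)

```text
t: 16.3
ee_pos: [0.5865, -0.2043, 0.0808]
orientation: [-0.001, 0.999, 0.044, -0.002]
force: [0.4, -1.2, 1.5]
gripper_width: 0.999
```

Run:
```python
from cell import robot
import cv2
im=robot.snapshot("side")["img"];cv2.imwrite("pics/s4.png",cv2.resize(im[130:400,270:520],None,fx=2.2,fy=2.2))
s=robot.state();print(s["force"],s["ee_pos"],s["orientation"])
```

```text
[ 0.24602679 -0.10456    -0.3523542 ] [ 0.58733039 -0.20489388  0.08185441] [-3.35598079e-04  9.99042622e-01  4.37329031e-02 -1.07745683e-03]
```

View pics/s4.png

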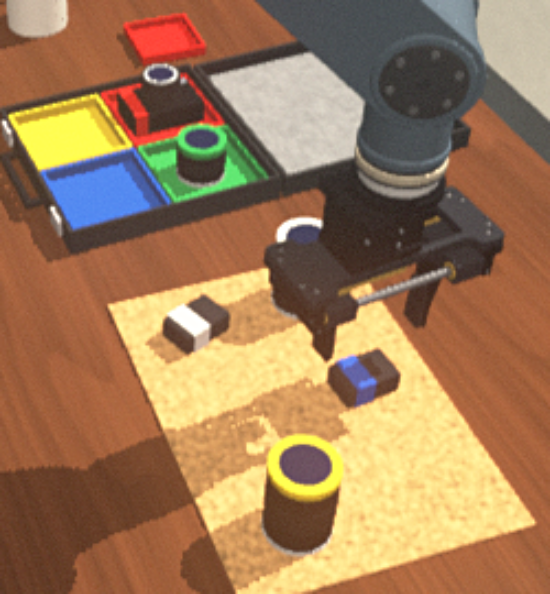

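Green lens and camera sit in their pockets. The gripper is over the blue battery (365,375 in the crop) with its fingers past both ends, and the white zoom is clear behind it.

Request:
move_arm([
  [[-0.001,0,-0.02],0],
  [[-0.001,0,-0.04],0],
  [[-0.001,0,-0.055],0],
  [[-0.001,0,-0.062],0],
  [[-0.001,0,-0.062],0],
  [[-0.001,0,-0.062],0],
])

```text
t: 16.85
ee_pos: [0.5874, -0.2053, 0.0214]
orientation: [0.0, 0.999, 0.044, 0.0]
force: [0.3, 0.1, -0.3]
gripper_width: 1.002
```

Request:
move_arm([
  [[0,0,0],0],
  [[0,0,0],0],
  [[0,0,0],0],
  [[0,0,0],0],
  [[0,0,0],0],
  [[0,0,0],0],
  [[0,0,0],0],
], jaw=0.035, newtons=15)

```text
t: 17.43
ee_pos: [0.5875, -0.2054, 0.0216]
orientation: [0.0, 0.999, 0.044, 0.0]
force: [-1.0, 0.0, 1.7]
gripper_width: 0.643
```

Request:
move_arm([
  [[0,0,0.01],0],
  [[0,0,0.03],0],
  [[0,0,0.06],0],
  [[0,0,0.1],0],
  [[0,0,0.14],0],
  [[-0.008,0.02,0.165],-1],
  [[-0.02,0.052,0.17],-2],
  [[-0.034,0.088,0.17],-3],
  [[-0.048,0.124,0.17],-3],
  [[-0.062,0.16,0.17],-3],
  [[-0.076,0.196,0.17],-3],
  [[-0.09,0.232,0.17],-3],
])

```text
t: 18.43
ee_pos: [0.4963, 0.0281, 0.1921]
orientation: [0.0, 1.0, 0.017, 0.0]
force: [0.6, 0.8, -0.5]
gripper_width: 0.643
```

Request:
move_arm([
  [[-0.014,0.036,0],0],
  [[-0.026,0.07,0],0],
  [[-0.036,0.095,0],0],
  [[-0.041,0.108,0],0],
  [[-0.041,0.108,0],0],
  [[-0.041,0.108,-0.02],0],
  [[-0.041,0.108,-0.05],0],
  [[-0.041,0.108,-0.085],0],
  [[-0.041,0.108,-0.115],0],
  [[-0.041,0.108,-0.13],0],
  [[-0.041,0.108,-0.13],0],
  [[-0.041,0.108,-0.13],0],
])

```text
t: 19.43
ee_pos: [0.4554, 0.1354, 0.0618]
orientation: [0.0, 1.0, 0.017, -0.0]
force: [-0.5, 0.1, -0.1]
gripper_width: 0.639
```

Request:
move_arm([
  [[0.001,0,-0.012],0],
  [[0.001,0,-0.022],0],
  [[0.001,0,-0.029],0],
  [[0.001,0,-0.033],0],
  [[0.001,0,-0.035],0],
  [[0.001,0,-0.0355],0],
  [[0.001,0,-0.0355],0],
])

```text
t: 20.02
ee_pos: [0.4565, 0.1355, 0.0264]
orientation: [0.0, 1.0, 0.017, -0.0]
force: [-0.2, -0.3, -1.5]
gripper_width: 0.64
```

Run:
```python
from cell import robot
import cv2
im=robot.snapshot("side")["img"];cv2.imwrite("pics/s5.png",cv2.resize(im[100:260,230:430],None,fx=3.5,fy=3.5))
s=robot.state();print(s["force"],s["ee_pos"])
```

```text
[-0.08418442 -0.29409781 -1.49082225] [0.45658309 0.13551455 0.02653176]
```

View pics/s5.png

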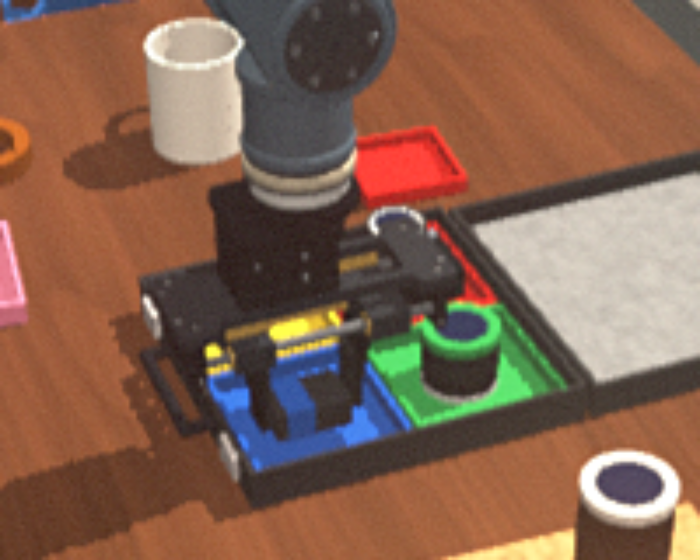

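The battery is held level in the middle of the blue pocket (crop 305,400), about 1 mm above the floor.

Request:
move_arm([
  [[0,0,-0.001],0],
  [[0,0,-0.001],0],
  [[0,0,-0.001],0],
])

```text
t: 20.32
ee_pos: [0.4567, 0.1355, 0.0257]
orientation: [0.0, 1.0, 0.017, -0.0]
force: [-0.2, -0.3, -0.4]
gripper_width: 0.64
```

Request:
move_arm([
  [[0,0,0],0],
  [[0,0,0],0],
  [[0,0,0],0],
  [[0,0,0],0],
], jaw=0.066)

```text
t: 20.65
ee_pos: [0.4567, 0.1355, 0.0258]
orientation: [0.0, 1.0, 0.017, 0.0]
force: [0.0, -0.5, -0.1]
gripper_width: 0.746
```

Request:
move_arm([
  [[0,0,0.01],0],
  [[0,0,0.03],0],
  [[0,0,0.07],0],
  [[0,0,0.11],0],
  [[0,0,0.15],0],
  [[0,-0.04,0.185],0],
  [[0,-0.08,0.19],0],
  [[0,-0.12,0.19],0],
  [[0,-0.16,0.19],0],
  [[0,-0.2,0.19],0],
  [[0,-0.24,0.19],0],
  [[0,-0.28,0.19],0],
])

```text
t: 21.65
ee_pos: [0.456, -0.1462, 0.2168]
orientation: [0.001, 1.0, 0.017, 0.0]
force: [0.6, 0.1, -0.2]
gripper_width: 0.753
```

Request:
move_arm([
  [[0.002,-0.04,0],0],
  [[0.004,-0.08,0],0],
  [[0.006,-0.12,0],0],
  [[0.0077,-0.155,0],0],
  [[0.0077,-0.176,0],0],
  [[0.0077,-0.176,0],0],
  [[0.0077,-0.176,-0.03],0],
  [[0.0077,-0.176,-0.06],0],
  [[0.0077,-0.176,-0.085],0],
  [[0.0077,-0.176,-0.095],0],
  [[0.0077,-0.176,-0.095],0],
  [[0.0077,-0.176,-0.095],0],
], jaw=0.087)

```text
t: 22.65
ee_pos: [0.4638, -0.3216, 0.1222]
orientation: [0.0, 1.0, 0.017, 0.0]
force: [0.2, 0.5, -0.2]
gripper_width: 1.001
```

Run:
```python
from cell import robot
import cv2
im=robot.snapshot("side")["img"];cv2.imwrite("pics/s6.png",cv2.resize(im[130:400,270:520],None,fx=2.2,fy=2.2))
s=robot.state();print(s["force"],s["ee_pos"])
```

```text
[ 0.09209744 -0.66801743  0.40082305] [ 0.46444988 -0.32229471  0.12304239]
```

View pics/s6.png

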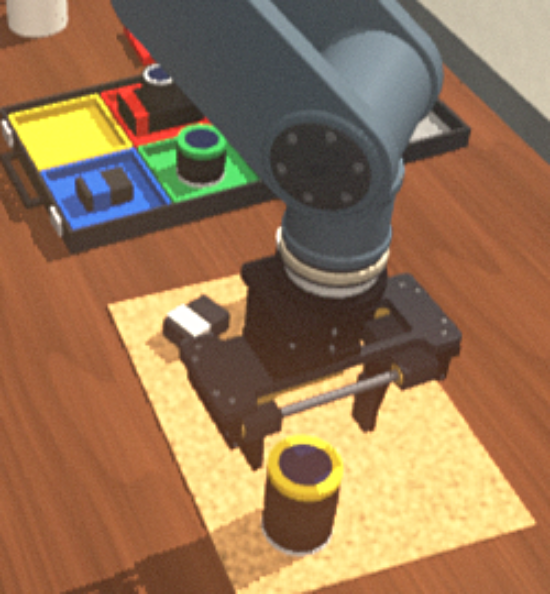

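The battery lies in the blue pocket. The gripper is over the yellow zoom (305,470) with both fingers clear of its rim.

Request:
move_arm([
  [[0,0,-0.02],0],
  [[0,0,-0.04],0],
  [[0,0,-0.054],0],
  [[0,0,-0.06],0],
  [[0,0,-0.06],0],
  [[0,0,-0.06],0],
])

```text
t: 23.2
ee_pos: [0.4651, -0.3229, 0.0642]
orientation: [0.002, 1.0, 0.017, 0.002]
force: [1.1, 0.5, 0.7]
gripper_width: 1.0
```

Request:
move_arm([
  [[0,0,0],0],
  [[0,0,0],0],
  [[0,0,0],0],
  [[0,0,0],0],
  [[0,0,0],0],
  [[0,0,0],0],
  [[0,0,0],0],
], jaw=0.04, newtons=30)

```text
t: 23.78
ee_pos: [0.4649, -0.3228, 0.0645]
orientation: [0.002, 1.0, 0.017, 0.002]
force: [-0.9, -0.0, 3.0]
gripper_width: 0.661
```

Request:
move_arm([
  [[0,0,0.01],0],
  [[0,0,0.03],0],
  [[0,0,0.06],0],
  [[0,0,0.1],0],
  [[0,0,0.13],0],
  [[0,0,0.145],0],
  [[0,0,0.145],0],
])

```text
t: 24.37
ee_pos: [0.4668, -0.3245, 0.2139]
orientation: [0.005, 1.0, 0.018, 0.005]
force: [0.0, -0.6, -3.8]
gripper_width: 0.655
```

Request:
move_arm([
  [[0,0.02,0],0],
  [[0,0.05,0],0],
  [[-0.002,0.09,0],0],
  [[-0.003,0.13,0],0],
  [[-0.005,0.17,0],0],
  [[-0.006,0.21,0],0],
  [[-0.008,0.25,0],0],
  [[-0.008,0.29,0],0],
  [[-0.01,0.33,0],0],
  [[-0.01,0.37,0],0],
  [[-0.012,0.41,0],0],
  [[-0.012,0.45,0],0],
])

```text
t: 25.37
ee_pos: [0.4526, 0.1274, 0.2125]
orientation: [0.005, 1.0, 0.017, 0.003]
force: [1.1, -0.8, -3.1]
gripper_width: 0.657
```

Request:
move_arm([
  [[0,0.04,0],0],
  [[-0.001,0.07,0],0],
  [[-0.002,0.1,0],0],
  [[-0.002,0.12,0],0],
  [[-0.002,0.125,0],0],
  [[-0.002,0.125,0],0],
  [[-0.002,0.125,-0.02],0],
  [[-0.002,0.125,-0.05],0],
  [[-0.002,0.125,-0.08],0],
  [[-0.002,0.125,-0.1],0],
  [[-0.002,0.125,-0.1],0],
  [[-0.002,0.125,-0.1],0],
])

```text
t: 26.37
ee_pos: [0.4496, 0.2509, 0.1113]
orientation: [0.006, 1.0, 0.017, 0.001]
force: [0.9, -0.4, -2.1]
gripper_width: 0.658
```

Request:
move_arm([
  [[0.003,0,-0.012],0],
  [[0.003,0,-0.024],0],
  [[0.003,0,-0.032],0],
  [[0.003,0,-0.037],0],
  [[0.003,0,-0.04],0],
  [[0.003,0,-0.041],0],
  [[0.003,0,-0.041],0],
])

```text
t: 26.95
ee_pos: [0.4528, 0.2509, 0.0706]
orientation: [0.006, 1.0, 0.017, 0.001]
force: [-0.4, -0.3, -1.8]
gripper_width: 0.66
```

Run:
```python
from cell import robot
import cv2
im=robot.snapshot("side")["img"];cv2.imwrite("pics/s7.png",cv2.resize(im[100:260,230:430],None,fx=3.5,fy=3.5))
s=robot.state();print(s["force"],s["ee_pos"])
```

```text
[-0.47373197 -0.26022196 -2.25759912] [0.45292322 0.25098469 0.07077678]
```

View pics/s7.png

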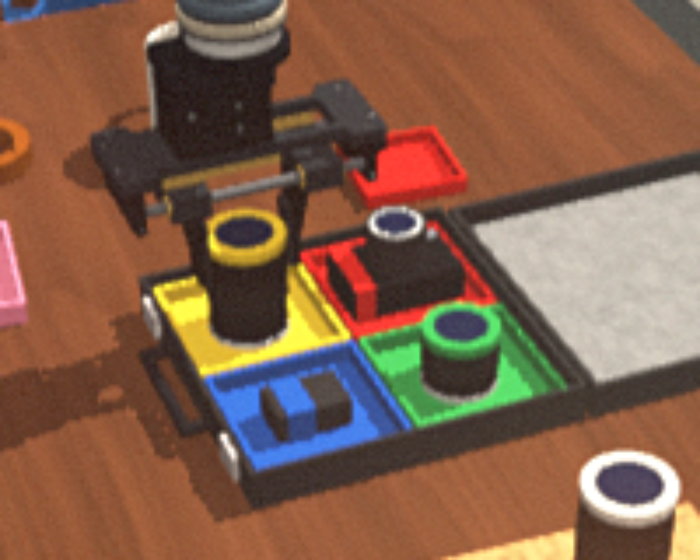

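The zoom is upright over the centre of the yellow pocket (crop 248,280). I'll lower the last 2 mm.

Request:
move_arm([
  [[0,0,-0.001],0],
  [[0,0,-0.002],0],
  [[0,0,-0.002],0],
  [[0,0,-0.002],0],
])

```text
t: 27.33
ee_pos: [0.4529, 0.251, 0.0689]
orientation: [0.006, 1.0, 0.017, 0.001]
force: [-0.4, -0.5, -3.1]
gripper_width: 0.662
```

Request:
move_arm([
  [[0,0,-0.001],0],
  [[0,0,-0.001],0],
  [[0,0,-0.001],0],
])

```text
t: 27.58
ee_pos: [0.453, 0.2508, 0.0685]
orientation: [0.006, 1.0, 0.017, 0.001]
force: [-0.9, -2.0, 5.1]
gripper_width: 0.655
```

Contact is felt (+5 N). Now I release, rise, and move aside for a last look.

Request:
move_arm([
  [[0,0,0],0],
  [[0,0,0],0],
  [[0,0,0],0],
  [[0,0,0],0],
  [[0,0,0],0],
], jaw=0.08)

```text
t: 28.0
ee_pos: [0.4531, 0.2509, 0.0684]
orientation: [0.006, 1.0, 0.017, 0.001]
force: [-0.6, -0.4, -0.7]
gripper_width: 0.893
```

Request:
move_arm([
  [[0,0,0.01],0],
  [[0,0,0.03],0],
  [[0,0,0.07],0],
  [[0,0,0.11],0],
  [[0,0,0.15],0],
  [[0,0,0.17],0],
  [[-0.03,0.02,0.17],0],
  [[-0.06,0.05,0.17],0],
  [[-0.09,0.08,0.17],0],
  [[-0.12,0.11,0.17],0],
  [[-0.14,0.15,0.17],0],
  [[-0.17,0.18,0.17],0],
])

```text
t: 29.0
ee_pos: [0.2867, 0.4289, 0.2396]
orientation: [0.005, 1.0, 0.017, 0.003]
force: [0.5, 0.5, 0.6]
gripper_width: 0.916
```

Request:
move_arm([
  [[-0.03,0.04,0],0],
  [[-0.06,0.08,0],0],
  [[-0.08,0.12,0],0],
  [[-0.09,0.15,0],0],
  [[-0.09,0.15,0],0],
  [[-0.09,0.15,0],0],
])

```text
t: 29.5
ee_pos: [0.195, 0.5816, 0.24]
orientation: [0.004, 1.0, 0.019, 0.003]
force: [-0.5, -0.3, 0.5]
gripper_width: 0.917
```

Run:
```python
from h import *
from cell import robot
D={n:robot.snapshot(n) for n in("top","side")}
for n in D: cv2.imwrite(f"pics/{n}9.png",D[n]["img"]);pickle.dump(D[n],open(f"{n}9.pkl","wb"))
s=robot.state();print(s["t"],s["ee_pos"],s["force"])
```

```text
29.6 [0.19649879 0.57797127 0.23949029] [ 0.38851194 -0.057554   -0.04938366]
```

View pics/top9.png

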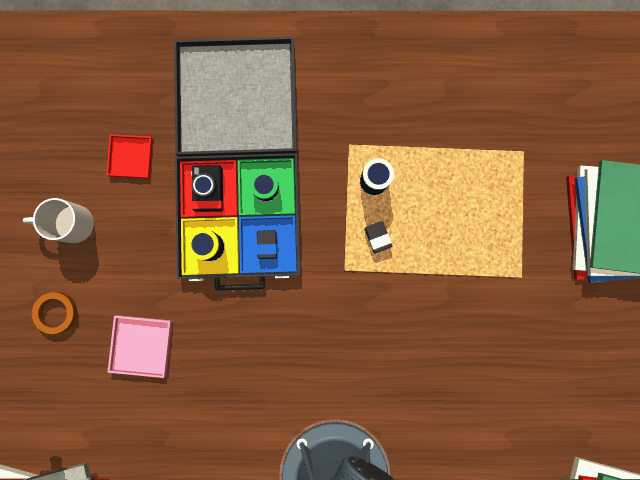

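View pics/side9.png

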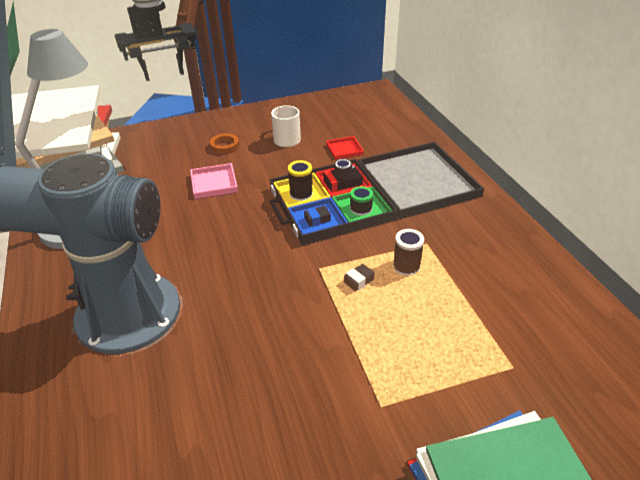

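All four items stand in their own pockets, and the white ones are where they were. A numeric check comes next.

Run:
```python
from h import *
T={"camera":(.5684,.2546),"zoom":(.4524,.2507),"prime":(.5723,.1386)}
t=pickle.load(open("top9.pkl","rb"));t0=pickle.load(open("top0.pkl","rb"))
for n,roi,z in(("camera",(192,174,216,196),.068),("zoom",(192,232,220,260),.088),("prime",(252,174,280,200),.054)):
    m=mask(t,[105,60,30],[130,200,115],roi);e=cv2.fitEllipse(cv2.convexHull(big(m)));p=ray(t,e[0],z)[:2]
    print(n,np.round(e[0]),np.round(p,4),"off mm",np.round(1000*np.linalg.norm(p-T[n]),1))
m=mask(t,[0,0,0],[180,110,80],(250,225,285,265));r=cv2.minAreaRect(cv2.findNonZero(m))
print("batt",np.round(r,1) if 0 else r, ray(t,r[0],.032)[:2])
print("white change max", cv2.absdiff(t["img"],t0["img"])[150:252,355:395].mean())
```

```text
camera [203. 184.] [0.5681 0.2566] off mm 2.0
zoom [202. 244.] [0.4519 0.2518] off mm 1.2
prime [264. 184.] [0.5711 0.1403] off mm 2.1
batt ((266.30755615234375, 244.07359313964844), (27.712947845458984, 18.504257202148438), 87.51044464111328) [0.45496301 0.13599619]
white change max 1.5075980392156862
```

All within about 2 mm of the centres; handing in.

```bash
python3 -c "
from cell import robot
print(robot.close_job())"
```

```text
the job is handed in; nothing more can be done
None
```

The camera, green-ringed lens, blue-banded battery and yellow-ringed zoom are each in the pocket of their own colour. I lowered each one until the force reading showed floor contact before releasing. The job was handed in at about 30 s of the 99 s allowed.

- **Placing:** the last top view put all four within about 2 mm of their pocket centres (limit 15 mm): camera 2.0, zoom 1.2, prime 2.1, battery about 2. The calibration itself is only good to about 2 mm. Both views showed them upright or flat.
- **White-marked lens and battery:** they look unmoved, with the image around them almost identical to the first picture. I did not measure their positions in mm.
- **Disagreements:** pocket centres from the side view were 6–14 mm off the top view. I put this down to the walls hiding part of each floor, and used the top view, which matched the 116 mm spacing. For the battery floor contact was faint: the force eased only from -1.5 to -0.4 N, at the height expected for contact.
- **Result:** the hand-in reports no verdict. No other check failed.

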